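# Hang the sampling-arm bracket level on the service hook

## Robot

A 6-joint arm with a two-finger parallel gripper is mounted at the origin on the work surface. World frame = base frame: x ahead of the robot, y to its left, z up, the work surface at z = 0. Lengths are in m, angles in degrees, forces in N, time in s.
With the tool pointing down it reaches from about 0.3 to 0.75 m from the base axis. Payload 8.5 kg.
Tool frame: the origin (TCP) lies midway between the tips of the shut fingers; the grasp point (between the pads) lies env.tcp_to_grasp behind it (env.tcp_to_grasp is the distance from the TCP to the grasp point, in m); z points along the fingers, y is the line along which they close (so a half turn about z gives the same grasp; the last joint's range is limited). The gripper opens to 85 mm and grips with 20 to 120 N. Pads are 22 mm wide; open, the fingers measure 114 mm over their backs; the gripper's body (76 mm by 85 mm) begins 54 mm behind the grasp point. The pads swing forward as they close: fully open they stand 13 mm farther back than shut.
Start: joints at [61.289, 21.807, 74.336, -0, 83.858, -12.336], TCP at [0.155, 0.528, 0.231] pointing down, gripper open.
Joint ranges: [-178.18, 178.18], [-50.72, 133.34], [12.68, 142.11], [-81.47, 261.47], [9.98, 163.14], [-165.26, 165.26]. Speed limits (degrees/s): [136.94, 136.94, 180, 180, 180, 180].

## Interface

Orientations are given as a 3x3 rotation matrix whose columns are the frame's x, y, z axes.
In Python, from rig import observe, optics, job, env gives the robot as it stands. The module is installed in compiled form; this text tells all that it offers.
- The arm moves only by the shell command python3 -m jog 'ROWS' [FORCE]. ROWS is JSON, a list of rows, each a list of 7 numbers: the turn, a rotation vector about the tool's x, y, z in rad, then the shift along the tool's x, y, z in m, then the opening in per cent of the stroke, from 0 (shut) to 100 (fully open). A call has 1 to 10 rows; each row shifts and turns the commanded pose from where the row before left it, along the tool's axes as they then stand; what a row does not reach is not made up. A row lasts 1/8 s, in which the tool goes at most 62.5 mm and 10.7 degrees, less where a joint would pass 70% of its speed; a pose out of reach is approached as far as the arm can. A call is refused whole if a number of a shift passes 0.0625 or a number of a turn 0.188, either way. A call with a gripper value outside its range is refused whole. The fingers move at their own pace and stop on an object; FORCE is the grip in N (left out, the last holds). Time passes only in rows, so rows that do not move let the fingers close. It gives the time, the measured TCP pose, the force, the opening and the grip force at its end, in the units of the state.
- observe(): the state, without advancing time (a new reading comes with each control period).
- optics.get_image(name): name is "side" or "top"; returns a dict with "pixels" (384x512x3 uint8, red, green, blue), "mtx" (3x3 intrinsics, pixels), "rvec" (rotation vector, rad) and "tvec" (3), from world to camera coordinates, as OpenCV has them. Camera axes: x right, y down, z forward; pixel columns grow to the right and rows downward; lengths in m; the calibration is good to about 2 mm. A picture is of the moment at which its call begins. There is no depth.
- job.close_job(): hands the job in; it is judged then, once.
The state is a dict: "time_s": time; "q": joint angles; "qvel": joint speeds; "joint_efforts": joint torques, N m; "position": TCP position; "tool_rot": TCP orientation; "ft_force": force on the tool from outside, world axes, zero at the start; "wrist_torque": the same for the moment, N m; "grip_width": finger opening in m; "gripper_force": force on a finger pad.
Only numpy, scipy, OpenCV 4.12 (cv2) and the standard library are available. Lean on these libraries where they do the work, as an engineer would, in place of code of your own. Each camera call takes 0.05 s, during which the arm holds its last target. There are 200 camera calls.

## Task

Take the aluminium L-bracket with the brass hub out of the blue rack and hang it on the red-tipped service hook, with the peg through whichever of its holes lets it hang level. Leave it hanging there freely, at rest and with its long bar level, and leave the orange spare bracket and everything else on the deck where it is.

Things in the scene. Friction and masses are not known exactly. Their poses are not given: they have to be found in the camera images.
- bracket: Aluminium L-bracket, 8 mm thick, with a brass hub, one rigid part. x = normal of the plate, y along its long bar, z up the plate. Origin mid-thickness on the row of holes. Bar: y -100..90, z -15..38 mm; leg: y 50..90, down to z = -95. Starts in either slot of the rack, leaning 0.52 rad (30 deg) from vertical, top towards the rack's -x; the bar's top 30 mm is free on both faces.
- hole_a (a point): centre of the square through hole (16 x 16 mm) at y = -30 mm, z = 0 of the bracket, mid-thickness
- hole_b (a point): centre of the 16 mm square hole at y = 4 mm, z = 0 of the bracket
- hole_c (a point): centre of the 16 mm square hole at y = 38 mm, z = 0 of the bracket
- hole_d (a point): centre of the 16 mm square hole at y = 72 mm, z = 0 of the bracket
- hub (a point): centre of the bracket's brass hub: disc of 40 mm diameter, 20 mm thick (6 mm proud of both faces), at y = 70, z = -72 mm of the bracket. The hub weighs about 210 g, the aluminium plate (one thickness throughout) about 280 g; the whole bracket may be up to 20 % lighter or heavier
- rack: Blue fixed rack, base 240 x 210 x 10 mm, its middle 22 mm to +x of the origin; origin on the deck, z up. Two slots hold the brackets' origins at x = -48 and +48, y = 0, z = 112 mm, their y along the rack's y. In each, two ribs stand under the bracket's lower (-x) face up to 6 mm above its row of holes; ledges carry the leg's foot and the bar's end. Nothing holds a bracket from above or from +x.
- hook: Fixed service hook: round foot (45 mm radius; origin at the centre of its underside), upright post of 7 mm radius on the origin up to z = 203 mm, and a level square peg, 7 x 7 mm, its axis at z = 200 mm, running from the post along the hook's -x to x = -75 mm; its last 3 mm are a red lip of 11 mm diameter.
- peg_mid (a point): point on the axis of the hook's peg, 40 mm out from the post's axis, axes as the hook's
- spare_bracket: Orange plastic L-bracket of the same outline and holes, without a hub, in the other slot of the rack, leaning likewise. To be left alone.
- spacer: small upright brass cylinder, 22 mm diameter, 28 mm high; bystander; origin at the centre of its underside
- reagent: white reagent bottle, 56 mm diameter, 110 mm high; bystander
- jar: amber glass jar, 60 mm diameter, 80 mm high; bystander
- cup: white cup, 70 mm rim diameter, 70 mm high; bystander
- screwdriver: screwdriver lying on the deck; bystander
- wrench: wrench lying on the deck; bystander
- screw_tray: grey open tray 100 x 140 x 30 mm; bystander

How it is judged (in metres and radians):
On the way:
1. the bracket has been lifted clear of its rack (height (world z) of bracket above 0.15 m and contact force between bracket and rack below 0.05 N), for 0.2 s.
At the end, for the whole second after the job is handed in: The hook's peg passes through one of the bracket's holes (hole centre within 8 mm sideways and 9 mm below of the peg's axis, between the post and the lip), the bracket's bar is level within 0.13 rad (7.5 degrees), the bracket is upright, the right way up, and at rest (((x of hole_a in the frame of peg_mid between -0.032 and 0.032 m and y of hole_a in the frame of peg_mid between -0.008 and 0.008 m and z of hole_a in the frame of peg_mid between -0.009 and 0.003 m) or (x of hole_b in the frame of peg_mid between -0.032 and 0.032 m and y of hole_b in the frame of peg_mid between -0.008 and 0.008 m and z of hole_b in the frame of peg_mid between -0.009 and 0.003 m) or (x of hole_c in the frame of peg_mid between -0.032 and 0.032 m and y of hole_c in the frame of peg_mid between -0.008 and 0.008 m and z of hole_c in the frame of peg_mid between -0.009 and 0.003 m) or (x of hole_d in the frame of peg_mid between -0.032 and 0.032 m and y of hole_d in the frame of peg_mid between -0.008 and 0.008 m and z of hole_d in the frame of peg_mid between -0.009 and 0.003 m)) and angle between bracket's own y axis and vertical between 1.44 and 1.7 rad and angle between bracket's own z axis and vertical below 0.5 rad and linear speed of bracket below 0.03 m/s and angular speed of bracket below 0.25 rad/s); the robot touches nothing.
It fails at once if the spare bracket was moved by more than 25 mm (distance of spare_bracket from where it was at the start of the episode above 0.025 m).
It fails at once if a bystander (spacer, bottle, jar, cup, screwdriver, wrench or tray) was moved by more than 25 mm (distance of any of spacer, reagent, jar, cup, screwdriver, wrench, screw_tray from where it was at the start of the episode above 0.025 m).
It also fails if it takes over 51 s, if anything falls off the work surface, if the arm or the gripper's body presses on something with over 40 N, if the wrist force passes 120 N, or if a joint passes its speed limit or range.

## Working session

There is one attempt and no reset: what is moved stays moved. The work goes in short steps, Python scripts to look and compute and a shell command to move; the robot and the scene stay as the last step left them, time stands still between calls to the robot, and variables do not carry over. Pictures are saved under pics/ and viewed, at most 10 in all, crops included, and the job is handed in when it is done.

```bash
mkdir -p pics; python3 - <<'E'
from rig import observe, optics, job, env
import cv2,numpy as np
for n in("side","top"):
    d=optics.get_image(n); cv2.imwrite(f"pics/{n}0.png",d["pixels"][:,:,::-1])
    R=cv2.Rodrigues(d["rvec"])[0]; print(n,d["mtx"].tolist(),"cam pos",(-R.T@d["tvec"].ravel()).round(3),"fwd",R[2].round(3))
s=observe();print(s["time_s"],s["position"],s["tool_rot"],s["grip_width"],env.tcp_to_grasp)
E
```

```text
side [[402.43946186713447, 0.0, 259.86884509471093], [0.0, 402.43946186713447, 190.66417179415342], [0.0, 0.0, 1.0]] cam pos [ 0.113 -0.584  1.004] fwd [ 0.358  0.558 -0.749]
top [[374.7233522372705, 0.0, 257.01212409734165], [0.0, 374.7233522372705, 185.5063470290844], [0.0, 0.0, 1.0]] cam pos [0.443 0.042 1.356] fwd [ 0.052  0.009 -0.999]
0.1 [0.15493314 0.52746231 0.2307757 ] [[-9.59439453e-01  2.81914039e-01 -6.40255604e-04]
 [ 2.81914612e-01  9.59438829e-01 -1.13374631e-03]
 [ 2.94667086e-04 -1.26825835e-03 -9.99999152e-01]] 0.08555613132918197 0.0187
```

View pics/side0.png

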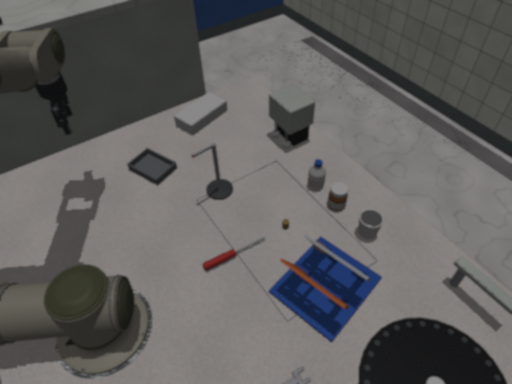

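View pics/top0.png

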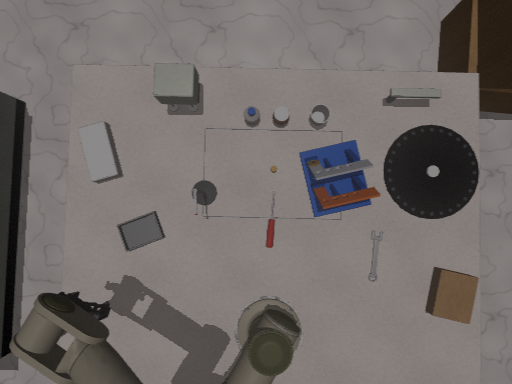

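The side view shows the hook post near (217,185) with its peg toward (193,156), and the rack at (325,288). The top view shows the rack at (336,178), with the aluminium bracket in the far slot and its hub at the left end, and the hook at (204,193). I'll zoom in next.

```bash
cat > h.py <<'E'
import cv2,numpy as np
from rig import optics,observe,env
def cam(n):
    d=optics.get_image(n); R=cv2.Rodrigues(d["rvec"])[0]
    return dict(img=np.ascontiguousarray(d["pixels"][:,:,::-1]),K=d["mtx"],R=R,t=np.ravel(d["tvec"]),rvec=d["rvec"],tvec=d["tvec"])
def ray(c,uv):
    v=c["R"].T@np.linalg.inv(c["K"])@np.array([uv[0],uv[1],1.]); return -c["R"].T@c["t"],v/np.linalg.norm(v)
def onz(c,uv,z):
    o,v=ray(c,uv); return o+v*(z-o[2])/v[2]
def tri(c1,p1,c2,p2):
    o1,v1=ray(c1,p1);o2,v2=ray(c2,p2)
    s=np.linalg.lstsq(np.c_[v1,-v2],o2-o1,rcond=None)[0]
    a,b=o1+s[0]*v1,o2+s[1]*v2; return (a+b)/2,np.linalg.norm(a-b)
def proj(c,P): return cv2.projectPoints(np.atleast_2d(P).astype(float),c["rvec"],c["tvec"],c["K"],None)[0].reshape(-1,2)
def crop(c,u,v,w,h,k):
    a=cv2.resize(c["img"][v:v+h,u:u+w],None,fx=k,fy=k,interpolation=cv2.INTER_CUBIC)
    a=np.clip(a.astype(float)*1.5,0,255).astype(np.uint8)
    for i in range(0,w,10): cv2.putText(a,str(u+i),(i*k,8),0,.28,(0,255,255));cv2.line(a,(i*k,8),(i*k,12),(0,255,255))
    for i in range(0,h,10): cv2.putText(a,str(v+i),(0,i*k+4),0,.28,(0,255,255));cv2.line(a,(18,i*k),(22,i*k),(0,255,255))
    return a
E
python3 - <<'E'
from h import *
s,t=cam("side"),cam("top")
cv2.imwrite("pics/hook.png",np.hstack([crop(s,185,135,60,75,6),crop(t,180,165,60,75,6)]))
cv2.imwrite("pics/rack.png",np.hstack([crop(s,265,225,130,120,3),crop(t,290,130,100,90,4)])) if 0 else cv2.imwrite("pics/rack.png",np.hstack([crop(s,268,230,100,110,4),crop(t,290,130,100,110,4)]))
E
```

```text
(no output)
```

View pics/hook.png

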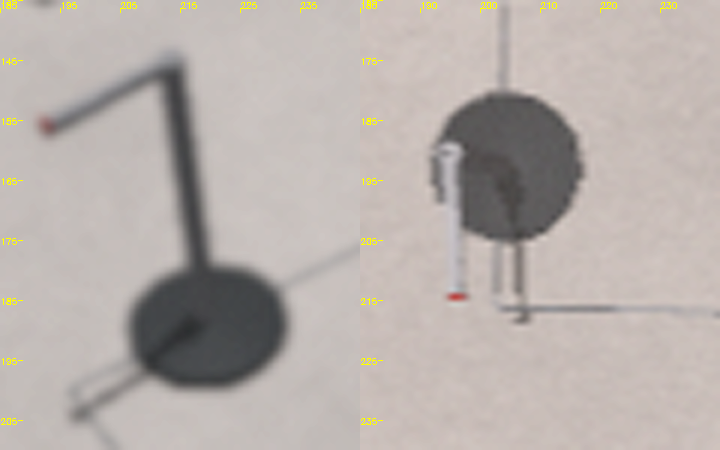

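View pics/rack.png

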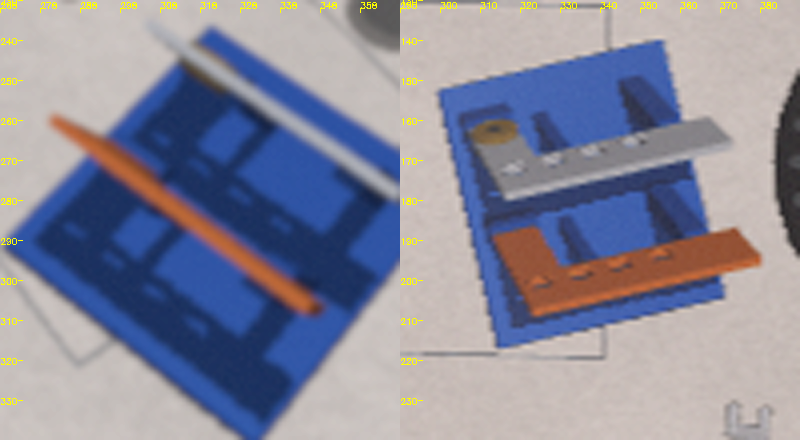

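The hook crop shows the red tip at side (192.7,156) and top (196,214.3), the post top at side (213.3,145.3) and top (194.8,190.3), and the foot centre at top (204.8,192.8). The rack crop shows the base corners in the top view at (300,152.5), (355.8,140), (371.3,204) and (314.5,216.8). Holes d to a run from (317.8,172) to (348,165).

```bash
python3 - <<'E'
from h import *
from scipy.spatial.transform import Rotation as Ro
s,t=cam("side"),cam("top")
# refine by masks
def red(c,u0,v0,r=8):
    a=c["img"].astype(int); m=np.zeros(a.shape[:2]); w=np.clip(a[...,2]-a[...,1]-18,0,None)
    m[v0-r:v0+r,u0-r:u0+r]=w[v0-r:v0+r,u0-r:u0+r]; v,u=np.mgrid[:m.shape[0],:m.shape[1]]
    return np.array([(u*m).sum(),(v*m).sum()])/m.sum()
a,b=red(s,193,156),red(t,196,214); print("tip px",a,b,tri(s,a,t,b), "at z.2", onz(t,b,.2),onz(s,a,.2))
print("post top",tri(s,(213.3,145.3),t,(194.8,190.3)),onz(t,(194.8,190.3),.203),"foot",onz(t,(204.8,192.8),.005))
C=np.array([onz(t,p,.01) for p in [(300,152.5),(355.8,140),(371.3,204),(314.5,216.8)]])
print(C.round(4)); print("sides",np.linalg.norm(C-np.roll(C,-1,0),axis=1).round(3))
x=C[0]+C[1]-C[2]-C[3]; yaw=np.arctan2(x[1],x[0]); y=C[0]+C[3]-C[1]-C[2]; yaw2=np.arctan2(-y[0],y[1]); print("yaw",np.degrees([yaw,yaw2]))
yaw=(yaw+yaw2)/2;Rr=Ro.from_euler("z",yaw).as_matrix(); o=C.mean(0)-Rr@[.022,0,0]; o[2]=0
Rb=Rr@Ro.from_euler("y",-30,degrees=True).as_matrix(); ob=o+Rr@[.048,0,.112]
print("rack",o,np.degrees(yaw),"brk",ob); 
P=[[0,.072,0],[0,.038,0],[0,.004,0],[0,-.03,0],[0,.07,-.072],[-.004,.09,.038],[-.004,-.1,.038],[.004,-.1,.038]]
print("pred",proj(t,[ob+Rb@np.array(p) for p in P]).round(1).tolist())
print("side",proj(s,[ob+Rb@np.array(p) for p in P]).round(1).tolist())
np.savez("rk.npz",ob=ob,Rb=Rb)
E
```

```text
tip px [192.         155.33333333] [195.60465116 214.        ] (array([0.41131514, 0.23870544, 0.20179207]), np.float64(9.246734115162932e-05)) at z.2 [0.41122413 0.23903102 0.2       ] [0.41202086 0.2405196  0.2       ]
post top (array([0.48446395, 0.24395731, 0.19890376]), np.float64(0.0005808571029476644)) [0.48405862 0.24337383 0.203     ] foot [0.48295303 0.24152384 0.005     ]
[[ 0.6364 -0.0986  0.01  ]
 [ 0.6864 -0.2991  0.01  ]
 [ 0.4569 -0.3568  0.01  ]
 [ 0.4063 -0.1545  0.01  ]]
sides [0.207 0.237 0.208 0.237]
yaw [13.88405052 14.02365401]
rack [ 0.52514841 -0.23252764  0.        ] 13.953852264027242 brk [ 0.57173194 -0.2209529   0.112     ]
pred [[318.7, 173.1], [328.6, 170.8], [338.6, 168.6], [348.6, 166.4], [314.1, 164.5], [316.3, 180.2], [373.5, 167.4], [373.3, 165.2]]
side [[313.0, 241.9], [323.4, 249.1], [334.1, 256.5], [345.2, 264.1], [319.6, 246.9], [303.1, 236.7], [366.3, 280.4], [368.2, 277.6]]
```

```bash
cat > plan.py <<'E'
import numpy as np
from scipy.spatial.transform import Rotation as Ro, Slerp
from rig import observe,env
def plan(R1,p1,n,R0=None,p0=None):
    if R0 is None: s=observe();R0,p0=np.array(s["tool_rot"]),np.array(s["position"])
    w=Ro.from_matrix(R0.T@R1).as_rotvec()/n; d=(np.array(p1)-p0)/n
    print("turn/row",w.round(4),"step mm",(np.linalg.norm(d)*1e3).round(1))
    for i in range(n): print((R0@Ro.from_rotvec(w*i).as_matrix()).T.dot(d).round(4).tolist(),end=" ")
    print()
g=env.tcp_to_grasp
r=np.load("rk.npz");Rb,ob=r["Rb"],r["ob"]
Rt=np.c_[Rb[:,1],Rb[:,0],-Rb[:,2]]
def tcp(y,z): return ob+Rb@[0,y,z-g]
E
python3 - <<'E'
from plan import *
s=observe();R0,p0=np.array(s["tool_rot"]),np.array(s["position"])
pa=tcp(.010,.13); print("pre",pa,"grasp",tcp(.01,.03),Rt.round(3).tolist())
plan(Rt,pa+[0,0,.06],20)
E
```

```text
pre [ 0.51531276 -0.22466746  0.20838863] grasp [ 0.56383727 -0.21261044  0.12178609] [[-0.241, 0.84, 0.485], [0.97, 0.209, 0.121], [0.0, 0.5, -0.866]]
turn/row [-0.0238 -0.0136  0.0508] step mm 41.7
[-0.0279, -0.031, -0.0019] [-0.0295, -0.0295, -0.0022] [-0.0309, -0.0279, -0.0025] [-0.0324, -0.0262, -0.0027] [-0.0337, -0.0245, -0.0028] [-0.0349, -0.0227, -0.0029] [-0.0361, -0.0208, -0.0029] [-0.0371, -0.0189, -0.0029] [-0.0381, -0.0169, -0.0028] [-0.0389, -0.0149, -0.0027] [-0.0397, -0.0128, -0.0025] [-0.0403, -0.0107, -0.0022] [-0.0408, -0.0086, -0.0019] [-0.0412, -0.0065, -0.0015] [-0.0415, -0.0044, -0.0011] [-0.0417, -0.0022, -0.0006] [-0.0417, -0.0001, -0.0001] [-0.0417, 0.002, 0.0005] [-0.0415, 0.0041, 0.0012] [-0.0412, 0.0062, 0.0019]
```

```bash
python3 -m jog '[[-0.024,-0.0136,0.051,-0.028,-0.031,-0.003,60],[-0.024,-0.0136,0.051,-0.0295,-0.0295,-0.003,60],[-0.024,-0.0136,0.051,-0.031,-0.028,-0.003,60],[-0.024,-0.0136,0.051,-0.0325,-0.026,-0.003,60],[-0.024,-0.0136,0.051,-0.0335,-0.0245,-0.003,60],[-0.024,-0.0136,0.051,-0.035,-0.0225,-0.003,60],[-0.024,-0.0136,0.051,-0.036,-0.021,-0.003,60],[-0.024,-0.0136,0.051,-0.037,-0.019,-0.003,60],[-0.024,-0.0136,0.051,-0.038,-0.017,-0.003,60],[-0.024,-0.0136,0.051,-0.039,-0.015,-0.003,60]]' 70
python3 -m jog '[[-0.024,-0.0136,0.051,-0.0395,-0.013,-0.0025,60],[-0.024,-0.0136,0.051,-0.04,-0.0105,-0.002,60],[-0.024,-0.0136,0.051,-0.041,-0.0085,-0.002,60],[-0.024,-0.0136,0.051,-0.041,-0.0065,-0.0015,60],[-0.024,-0.0136,0.051,-0.0415,-0.0045,-0.001,60],[-0.024,-0.0136,0.051,-0.0415,-0.002,-0.0005,60],[-0.024,-0.0136,0.051,-0.0415,0,0,60],[-0.024,-0.0136,0.051,-0.0415,0.002,0.0005,60],[-0.024,-0.0136,0.051,-0.0415,0.004,0.001,60],[0,0,0,0,0,0,60]]'
python3 - <<'E'
from plan import *
plan(Rt,tcp(.01,.11),5)
E
```

```text
time_s: 1.55
position: [0.335, 0.1499, 0.2534]
tool_rot: [[-0.688, 0.686, 0.236], [0.722, 0.679, 0.132], [-0.07, 0.262, -0.963]]
ft_force: [1.0, 0.4, -0.2]
grip_width: 0.0511
gripper_force: 0.0
time_s: 2.8
position: [0.4961, -0.1888, 0.2684]
tool_rot: [[-0.285, 0.838, 0.464], [0.958, 0.254, 0.13], [-0.009, 0.482, -0.876]]
ft_force: [0.6, -0.1, -0.2]
grip_width: 0.0512
gripper_force: 0.0
turn/row [-0.0041 -0.0029  0.0089] step mm 17.8
[-0.0079, -0.0043, 0.0154] [-0.0079, -0.0043, 0.0154] [-0.0079, -0.0043, 0.0154] [-0.0079, -0.0043, 0.0154] [-0.0079, -0.0043, 0.0154]
```

```bash
python3 -m jog '[[-0.004,-0.003,0.009,-0.008,-0.0043,0.0154,60],[-0.004,-0.003,0.009,-0.008,-0.0043,0.0154,60],[-0.004,-0.003,0.009,-0.008,-0.0043,0.0154,60],[-0.004,-0.003,0.009,-0.008,-0.0043,0.0154,60],[-0.004,-0.003,0.009,-0.008,-0.0043,0.0154,60],[0,0,0,0,0,0,60]]'
python3 - <<'E'
from plan import *
from h import *
plan(Rt,tcp(.01,.03),4)
s,t=cam("side"),cam("top")
cv2.imwrite("pics/pre.png",np.hstack([crop(s,268,200,100,120,4),crop(t,290,110,100,120,4)]))
E
```

```text
time_s: 3.55
position: [0.5247, -0.2204, 0.1903]
tool_rot: [[-0.243, 0.841, 0.484], [0.97, 0.21, 0.122], [0.001, 0.499, -0.867]]
ft_force: [0.4, -0.5, -0.4]
grip_width: 0.0513
gripper_force: 0.0
turn/row [-0.0003 -0.0005  0.0002] step mm 19.8
[-0.0005, 0.0001, 0.0198] [-0.0005, 0.0001, 0.0198] [-0.0005, 0.0001, 0.0198] [-0.0005, 0.0001, 0.0198]
```

View pics/pre.png

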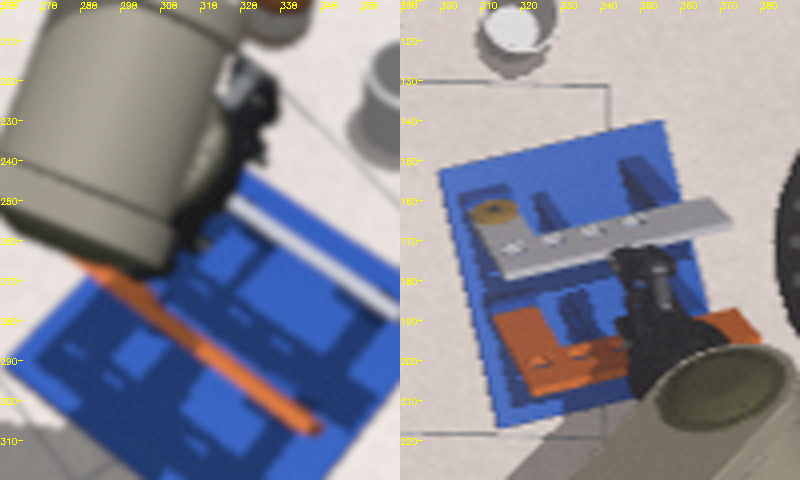

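The fingers stand above the bar around holes a and b, straddling the aluminium plate in line with it, and the spare bracket is clear. I'll descend and grip.

```bash
python3 -m jog '[[0,0,0,-0.0005,0,0.02,60],[0,0,0,-0.0005,0,0.02,60],[0,0,0,-0.0005,0,0.02,60],[0,0,0,-0.0005,0,0.019,60],[0,0,0,0,0,0,60]]' 70
python3 -m jog '[[0,0,0,0,0,0,0],[0,0,0,0,0,0,0],[0,0,0,0,0,0,0],[0,0,0,0,0,0,0],[0,0,0,0,0,0,0],[0,0,0,0,0,0,0]]' 70
```

```text
time_s: 4.28
position: [0.5637, -0.2125, 0.1224]
tool_rot: [[-0.244, 0.84, 0.484], [0.97, 0.211, 0.122], [0.001, 0.499, -0.866]]
ft_force: [-1.0, 0.4, 0.5]
grip_width: 0.0511
gripper_force: 0.0
time_s: 5.03
position: [0.5639, -0.2132, 0.1242]
tool_rot: [[-0.243, 0.839, 0.487], [0.97, 0.211, 0.12], [-0.002, 0.501, -0.865]]
ft_force: [-1.8, 1.3, 6.0]
grip_width: 0.0062
gripper_force: 69.8
```

```bash
python3 -m jog '[[0,0,0,0,0.005,-0.003,0],[0,0,0,0,0.005,-0.005,0],[0,0,0,0,0.008,-0.012,0],[0,0,0,0,0.012,-0.02,0],[0,0,0,0,0.015,-0.025,0],[0,0,0,0,0.015,-0.025,0],[0,0,0,0,0.015,-0.025,0],[0,0,0,0,0.01,-0.02,0],[0,0,0,0,0,0,0],[0,0,0,0,0,0,0]]' 
python3 - <<'E'
from h import *
s,t=cam("side"),cam("top")
cv2.imwrite("pics/lift.png",np.hstack([crop(s,250,170,130,150,3),crop(t,270,90,130,150,3)]))
E
```

```text
time_s: 6.28
position: [0.5691, -0.211, 0.2815]
tool_rot: [[-0.243, 0.841, 0.484], [0.97, 0.21, 0.122], [0.001, 0.499, -0.867]]
ft_force: [-0.2, -0.5, -5.0]
grip_width: 0.0066
gripper_force: 68.4
```

View pics/lift.png

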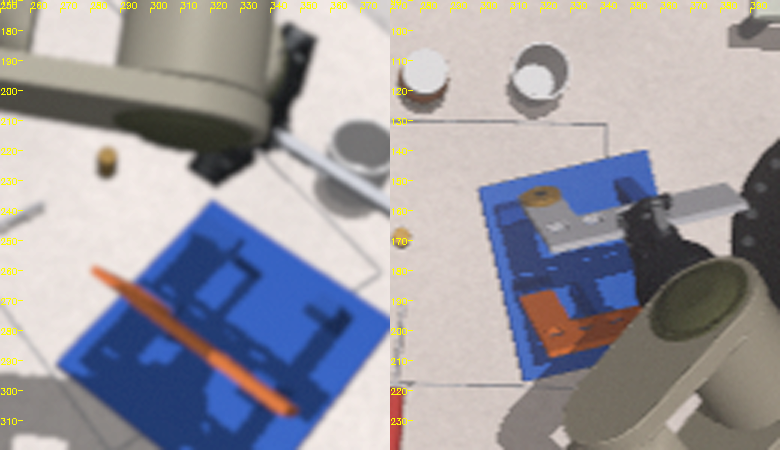

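The bracket is held clear of the rack (5 N), with hole d at top (325,166), hole c at (336.7,162.3), and the bar corners at (326,173.3) and (389.3,157.7). The spare hasn't moved. Next I'll check the pose in the hand and plan the move to the hook.

```bash
cat >> plan.py <<'E'
# bracket in tool: y_b = yg + tool x, x_b = tool y, z_b = zg - tool z (tool origin at TCP)
Rg=np.array([[-.243,.839,.487],[.97,.211,.12],[-.002,.501,-.865]]);pg=np.array([.5639,-.2132,.1242])
o=Rb.T@(pg-ob)  # TCP in bracket coords
def inworld(P,s):
    R=np.array(s["tool_rot"]);d=np.array(P)-o*[0,1,1]
    return np.array(s["position"])+d@np.array([R[:,1],R[:,0],-R[:,2]])
E
python3 - <<'E'
from plan import *
from h import *
print("tcp in bracket mm",(o*1e3).round(1))
s=observe(); t=cam("top")
W=inworld([[.004,.072,0],[.004,.038,0],[-.004,.09,.038],[.004,-.1,.038],[.01,.07,-.072]],s)
print(proj(t,W).round(1).tolist()); print("hole c",W[1])
# hook target: c at peg x=-.095 first
h=np.array([.4835,.2425]); tip=np.array([.4115,.2392]); u=(h-tip)/np.linalg.norm(h-tip); print("hook yaw",np.degrees(np.arctan2(u[1],u[0])))
ux=np.r_[u,0]; uy=np.array([-u[1],u[0],0]); Rh=np.c_[uy,ux,[0,0,-1.]]
np.savez("hk.npz",h=h,ux=ux,uy=uy,Rh=Rh)
def tc(px,zc): # TCP position for hole c at hook x=px, height zc
    return np.r_[h,zc]+ux*px - uy*(.038-o[1]) + np.array([0,0,o[2]])
print("pre",tc(-.14,.197)); plan(Rh,tc(-.14,.24),16)
E
```

```text
tcp in bracket mm [ 1.1  9.4 13.4]
[[326.2, 165.1], [337.7, 162.5], [324.0, 174.3], [389.5, 156.9], [320.3, 154.0]]
hole c [ 0.57213844 -0.18087542  0.27162453]
hook yaw 2.6242200277820547
pre [0.34495569 0.20753275 0.21043115]
turn/row [ 0.0325 -0.0033  0.0122] step mm 29.7
[0.0288, -0.0072, -0.0021] [0.0287, -0.0076, -0.0019] [0.0286, -0.008, -0.0018] [0.0285, -0.0084, -0.0016] [0.0284, -0.0088, -0.0014] [0.0283, -0.0092, -0.0012] [0.0281, -0.0096, -0.001] [0.028, -0.0099, -0.0008] [0.0279, -0.0103, -0.0005] [0.0278, -0.0106, -0.0003] [0.0276, -0.011, -0.0] [0.0275, -0.0113, 0.0002] [0.0274, -0.0116, 0.0005] [0.0272, -0.0119, 0.0008] [0.0271, -0.0122, 0.0011] [0.0269, -0.0125, 0.0014]
```

```bash
python3 -m jog '[[0.0325,-0.003,0.012,0.029,-0.007,-0.002,0],[0.0325,-0.003,0.012,0.0285,-0.0075,-0.002,0],[0.0325,-0.003,0.012,0.0285,-0.008,-0.002,0],[0.0325,-0.003,0.012,0.0285,-0.0085,-0.0015,0],[0.0325,-0.003,0.012,0.0285,-0.009,-0.0015,0],[0.0325,-0.003,0.012,0.028,-0.009,-0.001,0],[0.0325,-0.003,0.012,0.028,-0.0095,-0.001,0],[0.0325,-0.003,0.012,0.028,-0.01,-0.001,0],[0.0325,-0.003,0.012,0.028,-0.0105,-0.0005,0],[0.0325,-0.003,0.012,0.028,-0.0105,0,0]]' 
python3 -m jog '[[0.0325,-0.003,0.012,0.0275,-0.011,0,0],[0.0325,-0.003,0.012,0.0275,-0.0115,0,0],[0.0325,-0.003,0.012,0.0275,-0.0115,0.0005,0],[0.0325,-0.003,0.012,0.027,-0.012,0.001,0],[0.0325,-0.003,0.012,0.027,-0.012,0.001,0],[0.0325,-0.003,0.012,0.027,-0.0125,0.001,0],[0,0,0,0,0,0,0],[0,0,0,0,0,0,0]]'
python3 - <<'E'
from plan import *
from h import *
k=np.load("hk.npz");h,ux,uy,Rh=[k[i] for i in("h","ux","uy","Rh")]
t=cam("top");sd=cam("side");s=observe()
cv2.imwrite("pics/atpeg.png",np.hstack([crop(sd,160,110,100,140,4),crop(t,170,150,100,140,4)]))
W=inworld([[.004,.072,0],[.004,.038,0],[-.004,.09,.038],[-.004,-.1,.038],[.004,.09,.038],[.004,-.1,.038]],s)
print("W c",W[1],"top",proj(t,W).round(1).tolist(),"side",proj(sd,W).round(1).tolist())
plan(Rh,np.r_[h,.197]-.14*ux-uy*(.038-o[1])+[0,0,o[2]],3)
E
```

```text
time_s: 7.68
position: [0.4284, 0.0511, 0.2642]
tool_rot: [[-0.122, 0.974, 0.191], [0.992, 0.117, 0.038], [0.014, 0.195, -0.981]]
ft_force: [-0.2, 0.0, -4.9]
grip_width: 0.0065
gripper_force: 68.3
time_s: 8.68
position: [0.3448, 0.2066, 0.2547]
tool_rot: [[-0.05, 0.999, 0.002], [0.999, 0.05, 0.003], [0.003, 0.002, -1.0]]
ft_force: [0.2, -0.2, -5.5]
grip_width: 0.0067
gripper_force: 68.5
W c [0.34751479 0.23501479 0.24143921] top [[182.4, 236.2], [193.9, 235.9], [173.4, 240.3], [239.9, 238.7], [173.4, 237.5], [239.8, 235.9]] side [[164.2, 148.2], [170.0, 154.8], [155.8, 135.6], [190.6, 175.3], [158.4, 134.5], [193.4, 173.9]]
turn/row [ 0.0006 -0.001   0.001 ] step mm 14.8
[0.0004, 0.0, 0.0148] [0.0004, 0.0, 0.0148] [0.0004, 0.0, 0.0148]
```

View pics/atpeg.png

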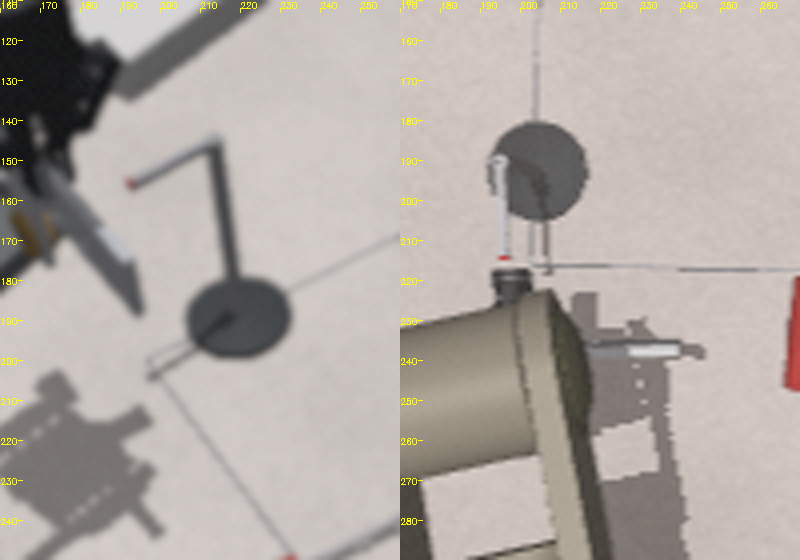

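The peg tip is at top (195.7,214.5) and side (192,156). The bar's free end is at top (240.5,237), and its lower corner is at side (195,189). I'll refine the edges before insertion, because the lip leaves only about 2.5 mm of clearance.

```bash
python3 - <<'E'
from plan import *
from h import *
t=cam("top");sd=cam("side");s=observe()
W=inworld([[-.004,-.1,.038],[.004,-.1,.038],[-.004,-.1,-.015],[.004,-.1,-.015]],s)
print("top",proj(t,W).round(1).tolist(),"side",proj(sd,W).round(1).tolist())
g=cv2.cvtColor(t["img"],cv2.COLOR_BGR2GRAY); print("rows 233-242, cols 230..249\n",g[233:243,230:250])
print("peg rows 196..215, cols 188..202\n",g[198:218:3,188:203])
g=cv2.cvtColor(sd["img"],cv2.COLOR_BGR2GRAY); print("side rows 160-192, cols 184..202\n",g[162:193:2,180:202])
E
```

```text
top [[239.9, 238.7], [239.8, 235.9], [240.8, 237.1], [240.7, 234.4]] side [[190.6, 175.3], [193.4, 173.9], [193.6, 189.4], [196.3, 188.0]]
rows 233-242, cols 230..249
 [[ 82  82  82 111 128 129 131 131 130 129 130 132 133 133 133 134 136 134
  132 133]
 [ 81  83  86  82  98 113 115 116 114 114 123 133 133 133 134 133 134 134
  133 132]
 [ 62  63  62  62  62  63  63  61  63  63  94 124 132 133 132 131 132 134
  133 133]
 [101 100 111 120 120 121 121 121 119 111  90  82  83  85  85  85 113 133
  134 135]
 [140 139 140 139 139 139 139 140 140 124  89  80  83  85  85  85 112 133
  134 135]
 [140 140 140 140 140 139 140 139 139 126  96  85  83  84  85  87 113 133
  133 132]
 [ 99  97  97  97  93  84  84  84  83  85 113 134 131 112  83  84 112 133
  133 134]
 [ 81  82  83  82  83  84 111 133 134 133 132 132 132 132 132 133 133 134
  136 135]
 [ 83  84  82  83  83  83 111 132 134 132 133 132 132 132 133 134 133 133
  132 133]
 [ 82  81  84  83  83  83  84 111 132 133 133 133 134 134 133 134 132 131
  133 131]]
peg rows 196..215, cols 188..202
 [[131 132 133 131 115  90 116 123  93  60  61  
[... 1217 characters left out ...]
7  56  57  70  97 119 129 132
  132 132 132 132]
 [134 134 133 133 129 115  92  70  60  58  58  57  56  63  85 111 126 131
  132 131 132 133]
 [134 134 134 135 135 132 123 108  87  69  60  57  56  57  73 101 123 131
  132 132 132 132]
 [134 134 134 134 134 134 134 130 122 106  85  67  57  56  65  91 116 130
  134 134 134 133]
 [134 134 133 132 133 133 134 133 133 130 120 100  75  59  59  79 107 125
  131 131 133 134]
 [132 132 133 133 133 134 133 133 132 133 131 124 110  90  81  92 111 125
  132 132 132 133]
 [131 131 132 132 132 132 131 131 130 131 132 133 131 127 124 126 129 131
  132 132 132 133]
 [132 132 132 132 132 131 131 131 132 133 133 133 132 132 131 132 132 133
  132 132 132 133]]
```

```bash
sed -i 's/^def inworld/o=np.array([o[0],.0077,.0140])\ndef inworld/' plan.py; cat >> plan.py <<'E'
def hookplan(px,zc,n,yaw=3.5,tip=(.4112,.2390)):
    a=np.radians(yaw);ux=np.array([np.cos(a),np.sin(a),0]);uy=np.array([-ux[1],ux[0],0])
    p=np.r_[tip,zc]+ux*(px+.0735)-uy*(.038-o[1])+[0,0,o[2]]
    plan(np.c_[uy,ux,[0,0,-1.]],p,n)
E
python3 -c "
from plan import *
hookplan(-.11,.2,4)"
```

```text
turn/row [ 0.0005 -0.0007 -0.0032] step mm 12.9
[-0.0003, 0.0079, 0.0102] [-0.0004, 0.0079, 0.0102] [-0.0004, 0.0079, 0.0102] [-0.0004, 0.0079, 0.0102]
```

```bash
python3 -m jog '[[0.0005,-0.0007,-0.003,-0.0004,0.008,0.0102,0],[0.0005,-0.0007,-0.003,-0.0004,0.008,0.0102,0],[0.0005,-0.0007,-0.003,-0.0004,0.008,0.0102,0],[0.0005,-0.0007,-0.003,-0.0004,0.008,0.0102,0],[0,0,0,0,0,0,0],[0,0,0,0,0,0,0]]' 
python3 - <<'E'
from plan import *
from h import *
hookplan(-.095,.2,3)
t=cam("top");sd=cam("side");s=observe()
cv2.imwrite("pics/atpeg2.png",np.hstack([crop(sd,150,120,80,90,5),crop(t,180,180,75,90,5)]))
W=inworld([[.004,.038,0],[.0,-.1,.038],[.004,-.1,-.015],[-.004,-.1,.038],[-.004,-.1,-.015]],s)
print(W[0],"top",proj(t,W).round(1).tolist(),"side",proj(sd,W).round(1).tolist())
E
```

```text
time_s: 9.62
position: [0.3767, 0.2069, 0.2142]
tool_rot: [[-0.062, 0.998, -0.0], [0.998, 0.062, -0.0], [-0.0, -0.0, -1.0]]
ft_force: [-0.5, 0.1, -5.6]
grip_width: 0.0068
gripper_force: 68.6
turn/row [-0.0001  0.      0.0002] step mm 5.0
[-0.0001, 0.005, 0.0001] [-0.0001, 0.005, 0.0001] [-0.0001, 0.005, 0.0001] 
[0.37878539 0.23743989 0.20042922] top [[195.8, 224.6], [240.0, 224.9], [240.9, 222.7], [240.0, 226.2], [240.9, 225.3]] side [[182.2, 160.4], [205.1, 179.6], [208.7, 192.2], [203.8, 180.3], [206.2, 193.6]]
```

View pics/atpeg2.png

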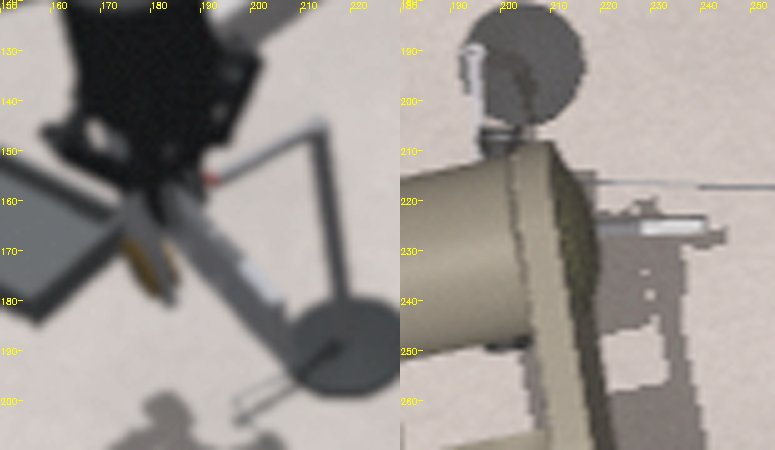

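The peg tip is just ahead of the plate, with the lip at side (191.5,156) and the bar end at top (about 240.5,225). I'll advance in small steps and watch the force.

```bash
python3 - <<'E'
from h import *
t=cam("top");print(cv2.cvtColor(t["img"],cv2.COLOR_BGR2GRAY)[222:229,234:246])
E
for i in 1; do python3 -m jog '[[0,0,0,0,0.005,0,0],[0,0,0,0,0.005,0,0],[0,0,0,0,0.005,0,0],[0,0,0,0,0.005,0,0],[0,0,0,0,0.004,0,0],[0,0,0,0,0,0,0]]'; done
```

```text
[[131 132 133 133 132 131 130 131 130 129 130 129]
 [ 79  79  80  80  72  64  63 106 131 129 130 132]
 [140 139 139 140 140 140 112 103 131 131 130 133]
 [140 141 140 141 141 140 117 109 133 133 114 114]
 [126 128 127 127 120 114 106  92  84  86  87 113]
 [ 85  86  85  84  84  82  84  85  85  85  84 112]
 [ 85  85  86  84  83  84  85  85  85  82  85 112]]
time_s: 10.52
position: [0.4009, 0.2083, 0.214]
tool_rot: [[-0.061, 0.998, -0.001], [0.998, 0.061, -0.0], [-0.0, -0.001, -1.0]]
ft_force: [-0.3, 0.6, -5.0]
grip_width: 0.0065
gripper_force: 68.6
```

```bash
python3 -m jog '[[0,0,0,0,0.003,0,0],[0,0,0,0,0.003,0,0],[0,0,0,0,0.003,0,0],[0,0,0,0,0,0,0]]'; python3 -m jog '[[0,0,0,0,0.003,0,0],[0,0,0,0,0.003,0,0],[0,0,0,0,0.003,0,0],[0,0,0,0,0,0,0]]'|egrep 'pos|ft'; python3 -m jog '[[0,0,0,0,0.003,0,0],[0,0,0,0,0.003,0,0],[0,0,0,0,0.003,0,0],[0,0,0,0,0,0,0]]'|egrep 'pos|ft'
```

```text
time_s: 11.02
position: [0.4099, 0.2089, 0.214]
tool_rot: [[-0.061, 0.998, -0.0], [0.998, 0.061, -0.0], [-0.0, -0.0, -1.0]]
ft_force: [0.9, -0.8, -5.2]
grip_width: 0.0068
gripper_force: 68.6
position: [0.4189, 0.2094, 0.214]
ft_force: [-0.1, -0.7, -4.7]
position: [0.4278, 0.21, 0.214]
ft_force: [-0.1, 0.5, -4.9]
```

```bash
python3 -m jog '[[0,0,0,0,0.004,0,0],[0,0,0,0,0.004,0,0],[0,0,0,0,0.004,0,0],[0,0,0,0,0.004,0,0],[0,0,0,0,0,0,0],[0,0,0,0,0,0,0]]'|egrep 'pos|ft';  python3 -m jog '[[0,0,0,0,0,0.001,0],[0,0,0,0,0,0.001,0],[0,0,0,0,0,0.001,0],[0,0,0,0,0,0,0],[0,0,0,0,0,0,0]]'|egrep 'pos|ft'
```

```text
position: [0.4435, 0.211, 0.214]
ft_force: [-0.1, 0.6, -5.3]
position: [0.4436, 0.211, 0.2111]
ft_force: [0.9, 0.5, -4.7]
```

```bash
python3 -m jog '[[0,0,0,0,0,0.0005,0],[0,0,0,0,0,0.0005,0],[0,0,0,0,0,0,0],[0,0,0,0,0,0,0]]'|egrep 'pos|ft'
python3 - <<'E'
from h import *
t=cam("top");sd=cam("side")
cv2.imwrite("pics/on.png",np.hstack([crop(sd,160,110,80,100,5),crop(t,180,180,75,100,5)]))
E
```

```text
position: [0.4436, 0.211, 0.2101]
ft_force: [-0.3, 0.4, -4.0]
```

View pics/on.png

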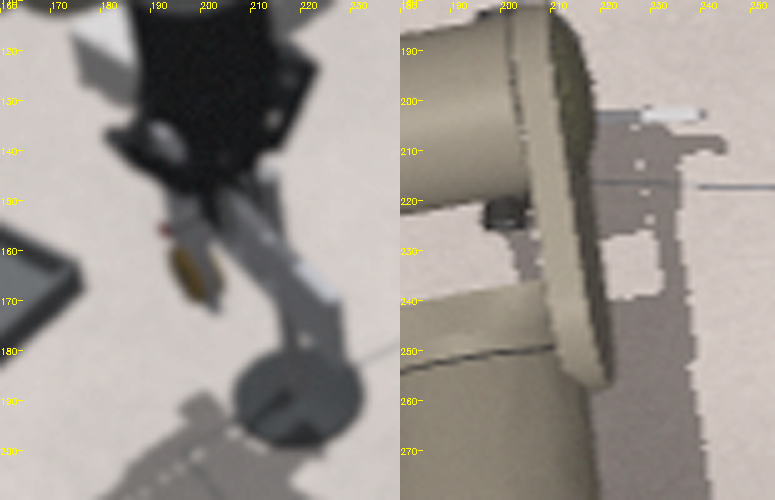

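The red lip at side (192,156) shows on the near side of the plate with the hub below, so the peg is through hole c. I'll lower until the peg takes the weight.

```bash
for k in 1; do python3 -m jog '[[0,0,0,0,0,0.0005,0],[0,0,0,0,0,0.0005,0],[0,0,0,0,0,0,0],[0,0,0,0,0,0,0]]'|egrep 'pos|ft'; done
python3 -m jog '[[0,0,0,0,0,0.0005,0],[0,0,0,0,0,0,0],[0,0,0,0,0,0,0]]'|egrep 'pos|ft'
```

```text
position: [0.4437, 0.2109, 0.2095]
ft_force: [-1.5, -2.3, 2.8]
position: [0.4438, 0.2109, 0.2093]
ft_force: [-3.2, -2.2, 6.9]
```

```bash
python3 -m jog '[[0,0,0,0,0,-0.0007,0],[0,0,0,0,0,0,0],[0,0,0,0,0,0,0]]'|egrep 'pos|ft'
python3 -m jog '[[0,0,0,0,0,0,5],[0,0,0,0,0,0,10],[0,0,0,0,0,0,15],[0,0,0,0,0,0,20],[0,0,0,0,0,0,25],[0,0,0,0,0,0,30],[0,0,0,0,0,0,35],[0,0,0,0,0,0,35]]' 20|egrep 'pos|ft|grip'
python3 -m jog '[[0,0,0,0,0,-0.004,35],[0,0,0,0,0,-0.008,35],[0,0,0,0,0,-0.012,35],[0,0,0,0,0,-0.02,35],[0,0,0,0,0,-0.03,35],[0,0,0,0,0,-0.04,35],[0,0,0,0,0,-0.03,35],[0,0,0,0,0,0,35]]'|egrep 'pos|ft|grip'
```

```text
position: [0.4437, 0.2109, 0.2094]
ft_force: [-1.2, -2.9, 4.2]
position: [0.4436, 0.211, 0.2093]
ft_force: [0.7, 0.7, -1.0]
grip_width: 0.03
gripper_force: 0.0
position: [0.444, 0.2111, 0.3559]
ft_force: [-0.2, 0.3, -0.4]
grip_width: 0.03
gripper_force: 0.0
```

Now I'll back the arm away, let the bracket settle, and look.

```bash
python3 -m jog '[[0,0,0,0,-0.04,-0.02,35],[0,0,0,-0.03,-0.04,0,35],[0,0,0,-0.04,-0.03,0,35],[0,0,0,-0.05,0,0,35],[0,0,0,-0.05,0,0,35],[0,0,0,-0.05,0,0,35],[0,0,0,0,0,0,35],[0,0,0,0,0,0,35],[0,0,0,0,0,0,35],[0,0,0,0,0,0,35]]'|egrep 'time|pos|ft'
python3 -m jog '[[0,0,0,0,0,0,35],[0,0,0,0,0,0,35],[0,0,0,0,0,0,35],[0,0,0,0,0,0,35],[0,0,0,0,0,0,35],[0,0,0,0,0,0,35],[0,0,0,0,0,0,35],[0,0,0,0,0,0,35],[0,0,0,0,0,0,35],[0,0,0,0,0,0,35]]'|egrep 'time'
python3 - <<'E'
from h import *
import time
t=cam("top");sd=cam("side")
cv2.imwrite("pics/fin.png",np.hstack([crop(sd,160,120,80,100,5),crop(t,165,170,80,100,5)]))
for i in range(3): sd2=cam("side")
print("motion",cv2.absdiff(sd["img"],sd2["img"])[120:220,160:240].max())
E
```

```text
time_s: 18.5
position: [0.3473, -0.0145, 0.3733]
ft_force: [-0.3, -0.2, -0.6]
time_s: 19.75
motion 6
```

View pics/fin.png

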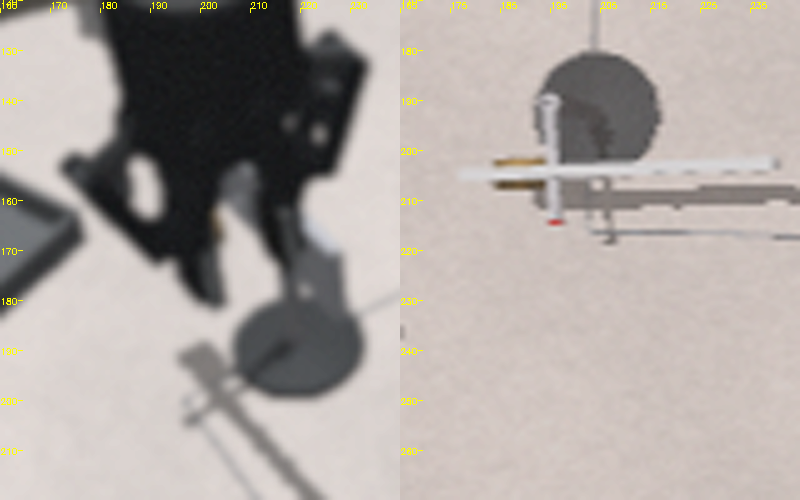

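In the top view the bracket hangs across the middle of the peg, square to it, with its ends at (176,205) and (239.5,202). In the side view the free top corner is at (227.9,169.5). I'll check level by triangulating that corner, which should be at z≈0.233.

```bash
python3 - <<'E'
from h import *
t=cam("top");sd=cam("side")
print(tri(sd,(227.9,169.5),t,(239.5,202.1)))
g=cv2.cvtColor(sd["img"],cv2.COLOR_BGR2GRAY);a=g[110:230,200:240].astype(int)
for i in range(10): sd2=cam("side")
print("motion",cv2.absdiff(sd["img"],sd2["img"])[120:220,160:240].max(), np.mean(cv2.absdiff(sd["img"],sd2["img"])[120:220,160:240]))
E
```

```text
(array([0.45214334, 0.10231472, 0.23327046]), np.float64(0.002987381283015913))
motion 6 0.573375
```

The corner height is 0.2333 m against 0.2335 m expected, so the bar is level. The bracket is at rest, so I'll hand the job in.

```bash
python3 -c "
from rig import job
print(job.close_job())"
```

```text
the job is handed in; nothing more can be done
None
```

The aluminium bracket hangs level and at rest on the service hook by hole c, with the gripper clear and nothing else seen to move, and the job is handed in at about 21 s; the hand-in returned no verdict.

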